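Set the dust extractor's damper to the third click and start it

TASK

Get the dust extractor on the jeweller's bench ready for filing: with the outside of the fingers push its sliding damper lever away from the shut end to the third click, counting the clicks, without going on to the fourth and without ever taking the lever between the fingers. Then, with the lever seated there, press the start button on the same housing fully down and let it go. Leave all the loose things on and around the extractor where they are.

Things in the scene. Friction and masses are not known exactly. Their poses are not given: they have to be found in the camera images.
- extractor: fixed white dust extractor, 170 mm in x, 280 mm in y, flat top 100 mm above the table with the damper lever's slot and the start button on it; grille on its front (-x), round duct stub at its back. Origin at the centre of its underside; its y is the direction in which the damper lever opens, z up. Place and yaw differ each time
- damper (a joint): how far the damper lever is pushed along the extractor's +y, in m. Clicks every 16 mm: 0 shut (starts here), 0.016 first, 0.032 second, 0.048 third, 0.064 fourth, 0.080 fifth and end stop; a tick beside each, longest at shut. Push peaks at 5 to 8 N about 4 mm past a click; from half-way on the lever snaps up to 8 mm ahead of the finger into the next click and stays
- damper_top (a point): centre of the top of the damper lever, an upright black paddle 26 mm in x (across the slot) and 12 mm in y (along it). Its top is 45 mm above the housing's top, its underside 13 mm, with a thin stem below. Axes as the extractor's; the point moves with the lever. At the start nothing stands within 50 mm on its -y side
- third_click (a point): fixed point on the housing's top in the slot, beneath the lever's centre line when it is at the third click. Axes as the extractor's
- start (a joint): travel of the start button in m: 0 is up, 0.006 fully down; a spring of about 5 N at full travel brings it back up when let go
- start_top (a point): centre of the top face of the start button, a round black button 26 mm across in a low grey collar on the housing's top, beyond the open end of the lever's slot (extractor's +y end). It is pressed straight down
- wax_ring: loose blue wax ring, 28 mm across, 8 mm high, lying on the extractor's top; origin at the centre of its underside. To be left alone
- wax_tube: loose upright blue wax cylinder, 24 mm across, 34 mm high, standing on the extractor's top; origin at the centre of its underside. To be left alone
- file: loose hand file, about 200 mm long, 18 mm wide and high, lying on the table on the robot's side of the extractor; origin on its underside near mid-length, x along it. To be left alone
- jar: loose closed jar, 48 mm across, 60 mm high, on the table at the extractor's right end; origin at the centre of its underside. To be left alone
- ring_cone: loose upright wooden ring cone, foot 60 mm across, 110 mm high, on the table behind the extractor; origin at the centre of its underside. To be left alone
- pliers: loose pair of pliers, about 150 mm long, 45 mm wide, 11 mm high, lying on the table; origin on its underside, x along it. To be left alone
- pot: loose small white bowl, 70 mm across, 40 mm high, on the table; origin at the centre of its underside. To be left alone

How it is judged:
By the outcome, as a careful person would: the job done as asked, in the order asked, and still so for the second after the job is handed in, with the robot touching nothing.
It also fails if it takes over 42 s, if anything falls off the work surface, if the arm or the gripper's body presses on something with over 40 N, if the wrist force passes 120 N, or if a joint passes its speed limit or range.

ROBOT

A 6-joint arm with a two-finger parallel gripper is mounted at the origin on the work surface. World frame = base frame: x ahead of the robot, y to its left, z up, the work surface at z = 0. Lengths are in m, angles in rad, forces in N, time in s.
With the tool pointing down it reaches from about 0.25 to 0.775 m from the base axis. Payload 4 kg.
Tool frame: the origin (TCP) lies between the finger pads; the fingertips stand 19 mm ahead of it and the grasp point (between the pads) is the TCP (robot.tip_reach is the y of the fingertips in the tool frame, in m); y points along the fingers, x is the direction in which the jaws open and shut, and the axes are right-handed (so a half turn about y gives the same grasp; the last joint's range is limited). The gripper opens to 94 mm and grips with 3 to 60 N. Pads are 16 mm wide; open, the fingers measure 119 mm over their backs; the gripper's body (75 mm by 177 mm) begins 78 mm behind the grasp point.
Start: joints at [1.201, 0.087, 1.371, -0, 1.684, -0.103], TCP at [0.145, 0.531, 0.225] pointing down, gripper open.
Joint ranges: [-3.1, 3.1], [-0.76, 2.03], [0.27, 2.55], [-1.08, 4.22], [0.17, 2.65], [-2.57, 2.57]. Speed limits (rad/s): [2.79, 2.79, 3.14, 3.14, 3.14, 3.14].

INTERFACE

Orientations are given as [roll, pitch, yaw] about the fixed x, y, z axes, in that order (R = Rz(yaw) Ry(pitch) Rx(roll)).
In Python, from bench import robot, imaging, order gives the robot as it stands.
- The arm moves only by the tool send_rows, never from a script. Its argument "moves" is text: rows parted by semicolons, each of 5 numbers parted by spaces: the gripper's target within -1 to 1 (shut at 1, half-way at 0, fully open at -1), then the shift along the tool's x, y, z in m, then the turn about the tool's y in degrees. In form: fingers tx ty tz roll; .... A call has exactly 10 rows; each row shifts and turns the commanded pose from where the row before left it, along the tool's axes as they then stand; what a row does not reach is not made up. A row lasts 1/12 s, in which the tool goes at most 41.7 mm and 7.16 degrees, less where a joint would pass 70% of its speed; a pose out of reach is approached as far as the arm can. A call with a gripper value outside its range is refused whole. The fingers move at their own pace and stop on an object; the grip force is fixed at half the most. Time passes only in rows, so rows that do not move let the fingers close, or fill a call up. It gives the time, the measured TCP pose, the force and the opening at its end, in the units of the state.
- robot.get_obs(): the state, without advancing time (a new reading comes with each control period).
- imaging.snapshot(name): name is "scene" or "top" or "wrist"; returns a dict with "image" (384x512x3 uint8, red, green, blue), "mtx" (3x3 intrinsics, pixels), "R" (3x3) and "t" (3): a world point X has camera coordinates R X + t. Camera axes: x right, y down, z forward; pixel columns grow to the right and rows downward; lengths in m; the calibration is good to about 2 mm. A picture is of the moment at which its call begins. There is no depth.
- order.close_job(): hands the job in, once; it reports no verdict.
Trained networks look in a picture, given as the dict that the camera call returned (one of the last four; its "shot" number tells which), for a name from the list of things; names that differ only in an ending like _2 or _b are one class to them, and where a whole thing is asked for, a point or a joint stands for the part that bears it (a point fixed in the world has none). Each returns a list of dicts, best first, with "conf" (0 to 1); they miss things now and then, are a little off and sometimes report something else, mostly with a low value. They report only what shows in the picture. A call takes as long as a camera call.
- imaging.recognise(picture, target): "centre" ([column, row] in pixels, amid what is visible of it).
- imaging.landmark_of(picture, target): "centre" ([column, row] in pixels: a listed point, or the origin of a listed thing).
The state is a dict: "time": time; "joint_positions": joint angles; "qvel": joint speeds; "joint_torque": joint torques, N m; "tool_pos": TCP position; "ee_rot": TCP orientation; "wrist_force": force on the tool from outside, world axes, zero at the start; "wrist_torque": the same for the moment, N m; "width": finger opening in m.
Only numpy, scipy, OpenCV 4.12 (cv2) and the standard library are available. Lean on these libraries where they do the work, as an engineer would, in place of code of your own. Each camera call takes 0.05 s, during which the arm holds its last target.

## Working session

There is one attempt and no reset: what is moved stays moved. The work goes in short steps, Python scripts to look and compute and a tool call to move; the robot and the scene stay as the last step left them, time stands still between calls to the robot, and variables do not carry over. Pictures are saved under pics/ and viewed, and the job is handed in when it is done.

Besides the shell and the picture viewer there is one more tool, called after "Request:" as name(argument=value, ...), one argument or row to a line, values as JSON. send_rows: Moves the arm, as the interface text tells. Its arguments: {"type":"object","properties":{"moves":{"type":"string"}},"required":["moves"]}

```bash
ls; mkdir -p pics
cat > h.py <<'E'
import numpy as np,cv2
from bench import robot,imaging,order
def save(s,n): cv2.imwrite('pics/'+n,s['image'][:,:,::-1])
def proj(s,X):
    c=s['R']@np.array(X)+s['t'];p=s['mtx']@c;return p[:2]/p[2]
def ray_z(s,uv,z):
    d=s['R'].T@np.linalg.inv(s['mtx'])@np.array([uv[0],uv[1],1.]);o=-s['R'].T@s['t']
    return o+d*(z-o[2])/d[2]
E
python3 - <<'E'
from h import *
print(robot.get_obs())
for n in ['scene','top']:
    s=imaging.snapshot(n);save(s,n+'0.png');print(n,(-s['R'].T@s['t']).round(3))
    for t in ['damper_top','third_click','start_top','extractor','wax_ring','wax_tube','file','jar','ring_cone','pliers','pot']:
        r=imaging.landmark_of(s,t)[:2]
        z={'damper_top':.145,'third_click':.1,'start_top':.105,'wax_ring':.1,'wax_tube':.1}.get(t,0)
        print(t,[(np.round(a['centre'],1),round(a['conf'],2),ray_z(s,a['centre'],z).round(4)) for a in r])
E
```

```text
pics
{'time': 0.0, 'joint_positions': array([ 1.20093578e+00,  8.79756958e-02,  1.37226054e+00, -1.76989835e-05,
        1.68358095e+00, -1.03126678e-01]), 'qvel': array([ 0.00048487,  0.00111113,  0.00027241,  0.00051117,  0.00145263,
       -0.00069031]), 'joint_torque': array([ 9.02823795e-04, -3.40177310e+01, -3.02438164e+01,  7.20583065e-02,
        3.26555280e-02, -1.39424951e-04]), 'tool_pos': array([0.14481052, 0.53006918, 0.22328963]), 'ee_rot': array([-1.57058482,  0.00221452,  1.30406072]), 'wrist_force': array([0.05541423, 0.03314857, 0.31970951]), 'wrist_torque': array([ 0.01181266, -0.06671357, -0.01135435]), 'width': 0.09419841263668975}
scene [1.124 0.246 0.949]
damper_top [(array([263. , 165.6]), 0.44, array([ 0.5306, -0.0132,  0.145 ]))]
third_click [(array([280., 178.]), 0.69, array([0.5132, 0.0314, 0.1   ]))]
start_top [(array([327.3, 183.8]), 0.52, array([0.4737, 0.1505, 0.105 ]))]
extractor [(array([282.1, 212.6]), 0.86, array([0.5485, 0.0639, 0.    ])), (array([270.3, 205.9]), 0.15, array([0.5444, 0.0247, 0.    ]))]
wax_ring [(array([314.9, 213. ]), 0.62, array
[... 862 characters left out ...]
(array([230.6, 220.4]), 0.72, array([0.5295, 0.0561, 0.    ]))]
wax_ring [(array([192.7, 206.3]), 0.46, array([0.5603, 0.1502, 0.1   ]))]
wax_tube [(array([228.8, 191.8]), 0.64, array([0.5981, 0.054 , 0.1   ])), (array([121.2, 238.3]), 0.43, array([0.4775, 0.3384, 0.1   ]))]
file [(array([245.2, 261. ]), 0.68, array([0.4144, 0.0152, 0.    ]))]
jar [(array([296.9, 208.5]), 0.71, array([ 0.5614, -0.1336,  0.    ]))]
ring_cone [(array([234.4, 164.7]), 0.71, array([0.6909, 0.0447, 0.    ]))]
pliers [(array([230.5, 188.8]), 0.65, array([0.6205, 0.0561, 0.    ])), (array([405.7, 247.3]), 0.61, array([ 0.4478, -0.4384,  0.    ]))]
pot [(array([227.5, 190.6]), 0.61, array([0.6154, 0.0648, 0.    ]))]
```

Run:
```python
import cv2
a=cv2.imread('pics/scene0.png')[110:290,170:430];b=cv2.imread('pics/top0.png')[140:290,150:330]
cv2.imwrite('pics/s1.png',cv2.resize(a,None,fx=3,fy=3,interpolation=3));cv2.imwrite('pics/t1.png',cv2.resize(b,None,fx=4,fy=4,interpolation=3))
```

```text
(no output)
```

View pics/s1.png

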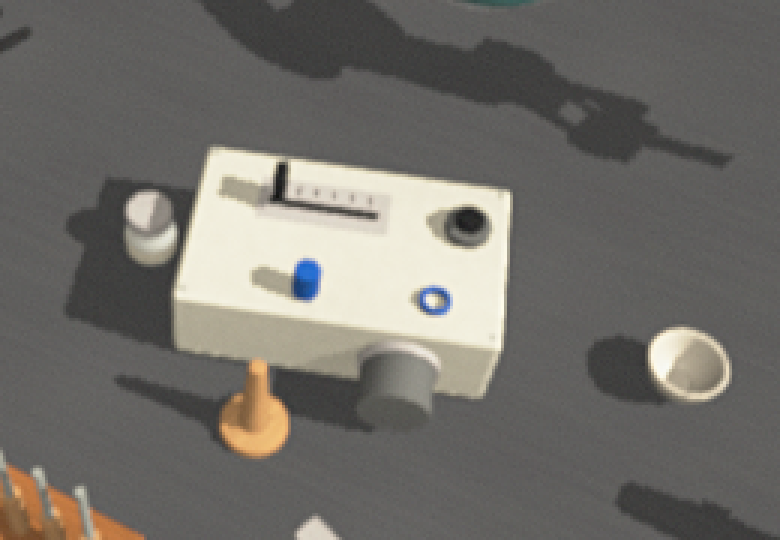

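View pics/t1.png

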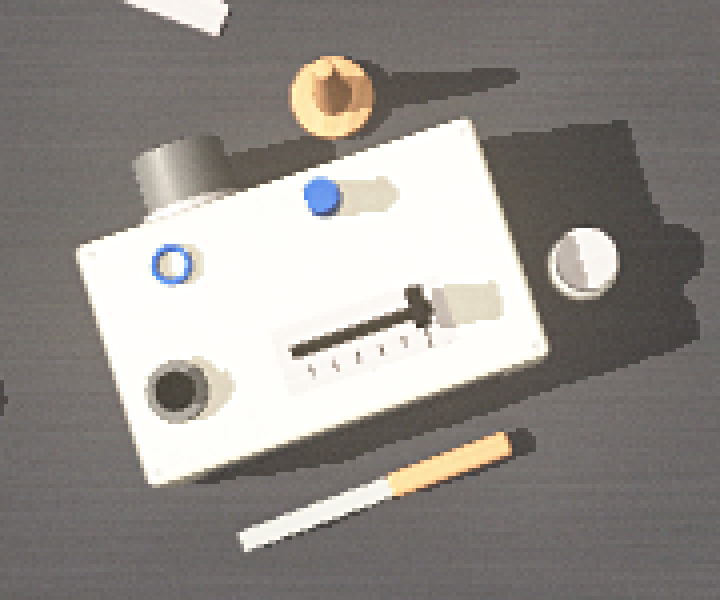

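The top view shows the housing rotated about 17°, with the lever at about (253,213) px at the shut (right) end. The button is at (194,238), the ring at (193,206) and the tube at (230,189). Next I'll fit the pose from the housing's corners.

```bash
cat >> h.py <<'E'
from scipy.optimize import least_squares
E
python3 - <<'E'
from h import *
S={n:imaging.snapshot(n) for n in ['top','scene']}
t=S['top']; s=S['scene']
T=[(468,120),(80,248),(150,485),(548,352)]
T=[(150+u/4,140+v/4) for u,v in T]
C=[(.085,-.14),(.085,.14),(-.085,.14),(-.085,-.14)]
SC=[(176,290),(500,345),(511,190),(210,149)]
SC=[(170+u/3,110+v/3) for u,v in SC]
def W(p,c,z):
    x,y,a=p; return [x+np.cos(a)*c[0]-np.sin(a)*c[1],y+np.sin(a)*c[0]+np.cos(a)*c[1],z]
for nm,pairs in [('top',[(t,T)]),('scene',[(s,SC)]),('both',[(t,T),(s,SC)])]:
    f=lambda p:np.concatenate([proj(k,W(p,c,.1))-np.array(q) for k,Q in pairs for c,q in zip(C,Q)])
    r=least_squares(f,[.53,.06,.3]);print(nm,r.x,np.abs(r.fun).max())
p=r.x
R=np.array([[np.cos(p[2]),-np.sin(p[2])],[np.sin(p[2]),np.cos(p[2])]])
loc=lambda w:(R.T@(np.array(w[:2])-p[:2])).round(4)
# features in extractor frame
def tp(u,v,z): return ray_z(t,(150+u/4,140+v/4),z)
def sp(u,v,z): return ray_z(s,(170+u/3,110+v/3),z)
print('slot end top',loc(tp(293,351,.1)),'scene',loc(sp(377,216,.1)))
for u,v in [(312,371),(335,364),(358,357),(381,350),(404,343),(430,338)]: print('tick',loc(tp(u,v,.1)))
print('lever top(top)',loc(tp(414,293,.145)),'scene',loc(sp(283,164,.145)))
def tri(pts):
    def f(X): return np.concatenate([proj(k,X)-np.array(q) for k,q in pts])
    r=least_squares(f,[.5,.05,.1]);return r.x,np.abs(r.fun).max()
for n in ['damper_top','start_top','wax_tube','wax_ring','third_click']:
    q=[(k,imaging.landmark_of(k,n)[0]['centre']) for k in (t,s)]
    x,e=tri(q);print(n,x.round(4),e.round(2),loc(x))
E
```

```text
top [0.53608238 0.05623759 0.30960397] 1.7450818540381192
scene [0.5401066  0.06155624 0.31413823] 2.3447894128606777
both [0.53763055 0.05879123 0.31133975] 3.40788318944459
slot end top [-0.0306  0.0204] scene [-0.0264  0.0241]
tick [-0.0471  0.0125]
tick [-0.0475 -0.0033]
tick [-0.048  -0.0192]
tick [-0.0484 -0.035 ]
tick [-0.0488 -0.0509]
tick [-0.0511 -0.0682]
lever top(top) [-0.0237 -0.0672] scene [-0.0325 -0.0635]
damper_top [ 0.5301 -0.0131  0.1515] 2.08 [-0.0292 -0.0661]
start_top [ 0.3271 -0.2446 -0.2471] 101.23 [-0.2934 -0.2243]
wax_tube [0.6035 0.0518 0.1034] 1.76 [ 0.0606 -0.0268]
wax_ring [0.5687 0.1467 0.0977] 0.66 [0.0565 0.0741]
third_click [0.5209 0.0323 0.0936] 1.22 [-0.024  -0.0201]
```

Request:
send_rows(
  moves="1 -0.0225 0 -0.0265 0;1 -0.0225 0 -0.0265 0;1 -0.0225 0 -0.0265 0;1 -0.0225 0 -0.0265 0;1 -0.0225 0 -0.0265 0;1 -0.0225 0 -0.0265 0;1 -0.0225 0 -0.0265 0;1 -0.0225 0 -0.0265 0;1 -0.0225 0 -0.0265 0;1 -0.0225 0 -0.0265 0",
)

```text
time: 2.63
tool_pos: [0.3419, 0.2422, 0.2248]
ee_rot: [-1.572, -0.001, 1.304]
wrist_force: [0.9, 0.9, 0.4]
width: 0.0306
```

Request:
send_rows(
  moves="1 -0.0225 0 -0.0265 0;1 -0.0225 0 -0.0265 0;1 -0.0225 0 -0.0265 0;1 -0.0225 0 -0.0265 0;1 -0.0225 0 -0.0265 0;1 0 0 0 -6.6;1 0 0 0 -6.6;1 0 0 0 -6.6;1 0 0 0 -6.6;1 0 0 0 -6.7",
)

```text
time: 3.47
tool_pos: [0.4395, 0.1, 0.2245]
ee_rot: [-1.571, -0.0, 1.887]
wrist_force: [-0.6, -0.4, -0.2]
width: 0.0004
```

Run:
```python
from h import *
o=robot.get_obs();print(o['tool_pos'],o['ee_rot'],o['joint_positions'])
s=imaging.snapshot('wrist');cv2.imwrite('pics/w1.png',cv2.resize(s['image'][:,:,::-1],None,fx=1.5,fy=1.5))
np.savez('w1.npz',**{k:s[k] for k in('image','mtx','R','t')});print((-s['R'].T@s['t']).round(3))
```

```text
[0.43954806 0.09997537 0.22454106] [-1.57099945e+00 -1.00019354e-04  1.88691926e+00] [ 9.76464606e-02 -1.36344628e-01  1.58933158e+00  1.42653907e-04
  1.68842908e+00 -1.78925603e+00]
[0.359 0.073 0.386]
```

View pics/w1.png

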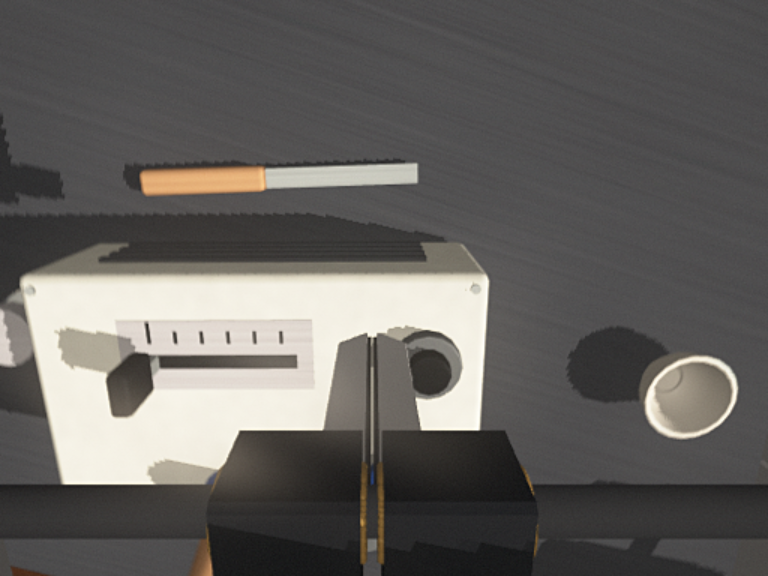

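Run:
```python
from h import *
s=dict(np.load('w1.npz'))
P=lambda u,v,z:ray_z(s,(u/1.5,v/1.5),z)
a=P(22,276,.1);b=P(489,276,.1);d=(b-a)[:2];print('front corners',a,b,np.linalg.norm(d),'yaw',np.arctan2(d[1],d[0])-np.pi/2)
d/=np.linalg.norm(d);yaw=np.arctan2(d[1],d[0])-np.pi/2
ex=np.array([d[1],-d[0]]);c=(a+b)[:2]/2+ex*.085;print('centre',c)
loc=lambda w:np.array([ex@(w[:2]-c),d@(w[:2]-c)]).round(4)
for u,v in [(147,332),(175,338),(201,338),(228,338),(254,338),(281,338)]: print('tick',loc(P(u,v,.1)))
print('slotend',loc(P(297,361,.1)), loc(P(160,361,.1)))
print('lever top corners',[loc(P(u,v,.145)) for u,v in [(108,382),(139,382),(139,416),(110,416)]])
print('lever top front edge',[loc(P(u,v,.145)) for u,v in [(115,354),(151,356)]])
print('button',[loc(P(433,372,z)) for z in(.105,.11,.115)],'collar',loc(P(430,364,.1)))
print('tip', [proj(s,[.43955,.09998,.2055])*1.5])
```

```text
front corners [ 0.50103644 -0.0959824   0.1       ] [0.41572341 0.16425148 0.1       ] 0.2738612569769992 yaw 0.3167913399563975
centre [0.53915032 0.06061367]
tick [-0.0497 -0.0681]
tick [-0.0458 -0.0516]
tick [-0.0458 -0.0358]
tick [-0.0458 -0.0193]
tick [-0.0457 -0.0035]
tick [-0.0457  0.0129]
slotend [-0.0304  0.022 ] [-0.0304 -0.0625]
lever top corners [array([-0.0398, -0.0708]), array([-0.0398, -0.0545]), array([-0.0195, -0.0571]), array([-0.0195, -0.0727])]
lever top front edge [array([-0.0559, -0.0648]), array([-0.0548, -0.0463])]
button [array([-0.0254,  0.1056]), array([-0.028 ,  0.1049]), array([-0.0305,  0.1042])] collar [-0.0284  0.1042]
tip [array([372.84625185, 357.30975747])]
```

Run:
```python
import cv2,numpy as np
i=np.load('w1.npz')['image'][:,:,::-1]
a=cv2.resize(i[200:300,60:320],None,fx=3,fy=3,interpolation=3);cv2.imwrite('pics/w1c.png',a)
```

```text
(no output)
```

View pics/w1c.png

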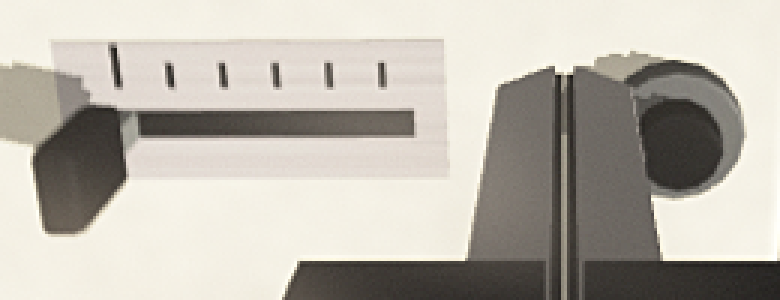

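The wrist view shows the lever at the longest tick, with the ticks 16 mm apart. The tool yaw already matches the housing. Next I'll move behind the lever (-y side).

Request:
send_rows(
  moves="1 -0.0225 0 -0.0065 0;1 -0.0225 0 -0.0065 0;1 -0.0225 0 -0.0065 0;1 -0.0225 0 -0.0065 0;1 -0.0225 0 -0.0065 0;1 -0.0225 0 -0.0065 0;1 -0.0225 0 -0.0065 0;1 -0.0225 0 -0.0065 0;1 0 0.01 0 0;1 0 0.01 0 0",
)

```text
time: 4.35
tool_pos: [0.5445, -0.0559, 0.204]
ee_rot: [-1.571, -0.0, 1.878]
wrist_force: [-0.1, -0.4, -0.4]
width: 0.0006
```

```bash
cat >> h.py <<'E'
c0=np.array([.53915,.0606]);yw=.3168
ex=np.array([np.cos(yw),np.sin(yw)]);ey=np.array([-ex[1],ex[0]])
loc=lambda w:np.array([ex@(np.array(w)[:2]-c0),ey@(np.array(w)[:2]-c0)]).round(4)
def look(n):
    o=robot.get_obs();F=o['wrist_force']
    print('t',o['time'],'loc',loc(o['tool_pos']),'z',o['tool_pos'][2].round(4),'yaw',o['ee_rot'][2].round(4),'F loc',loc(F[:2]+c0).round(1),F[2].round(1))
    s=imaging.snapshot('wrist');cv2.imwrite('pics/%s.png'%n,cv2.resize(s['image'][:,:,::-1],None,fx=1.5,fy=1.5))
    np.savez(n+'.npz',**{k:s[k] for k in('image','mtx','R','t')})
    return s
E
python3 -c "
from h import *
look('w2')"
```

```text
t 4.35 loc [-0.0312 -0.1124] z 0.204 yaw 1.8784 F loc [-0.2 -0.4] -0.4
```

View pics/w2.png

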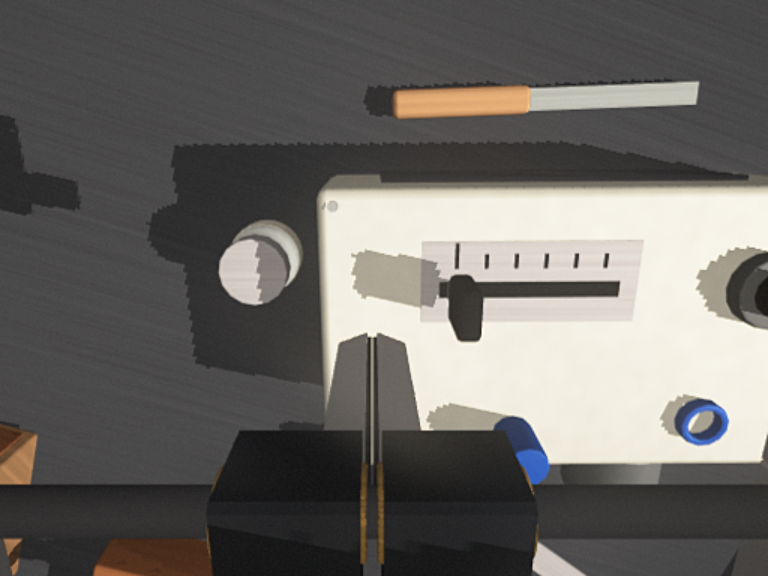

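Run:
```python
from h import *
s=dict(np.load('w2.npz'))
P=lambda u,v,z:loc(ray_z(s,(u/1.5,v/1.5),z))
for u,v in [(458,256),(487,261),(517,261),(546,260),(576,260),(606,260)]: print('tick',P(u,v,.1))
print('slot',P(440,289,.1),P(619,289,.1))
print('lever top',[P(u,v,.145) for u,v in [(450,303),(482,304),(457,341),(480,341)]])
print('jar', P(253,271,.06))
```

```text
tick [-0.0504 -0.0661]
tick [-0.0475 -0.0503]
tick [-0.0474 -0.0341]
tick [-0.0478 -0.0185]
tick [-0.0477 -0.0023]
tick [-0.0475  0.0139]
slot [-0.0319 -0.0752] [-0.0311  0.0231]
lever top [array([-0.0393, -0.0767]), array([-0.0387, -0.062 ]), array([-0.0204, -0.0727]), array([-0.0203, -0.0619])]
jar [-0.032  -0.1868]
```

Request:
send_rows(
  moves="1 0 0.008 0 0;1 0 0.008 0 0;1 0 0.008 0 0;1 0 0.008 0 0;1 0 0.008 0 0;1 0 0.008 0 0;1 0 0.007 0 0;1 0 0.007 0 0;1 0 0.004 0 0;1 0 0 0 0",
)

```text
time: 5.23
tool_pos: [0.5434, -0.0551, 0.1371]
ee_rot: [-1.569, -0.001, 1.882]
wrist_force: [-0.5, 0.1, -0.2]
width: 0.0005
```

```bash
python3 -c "
from h import *
look('w3')"
```

```text
t 5.2333 loc [-0.032  -0.1113] z 0.1371 yaw 1.8816 F loc [-0.5  0.2] -0.2
```

View pics/w3.png

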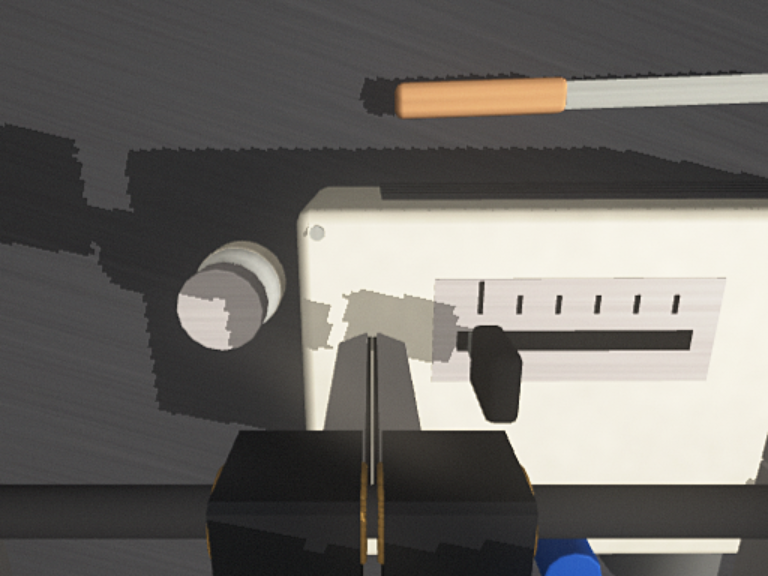

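Request:
send_rows(
  moves="1 0.003 0 0 0;1 0.003 0 0 0;1 0.003 0 0 0;1 0.003 0 0 0;1 0.003 0 0 0;1 0.003 0 0 0;1 0.002 0 0 0;1 0.002 0 0 0;1 0.001 0 0 0;1 0 0 0 0",
)

```text
time: 6.12
tool_pos: [0.537, -0.0331, 0.1385]
ee_rot: [-1.571, -0.0, 1.882]
wrist_force: [0.1, 0.6, 0.1]
width: 0.0005
```

```bash
python3 -c "
from h import *
look('w4')"
```

```text
t 6.1167 loc [-0.0313 -0.0884] z 0.1385 yaw 1.882 F loc [0.3 0.6] 0.1
```

View pics/w4.png

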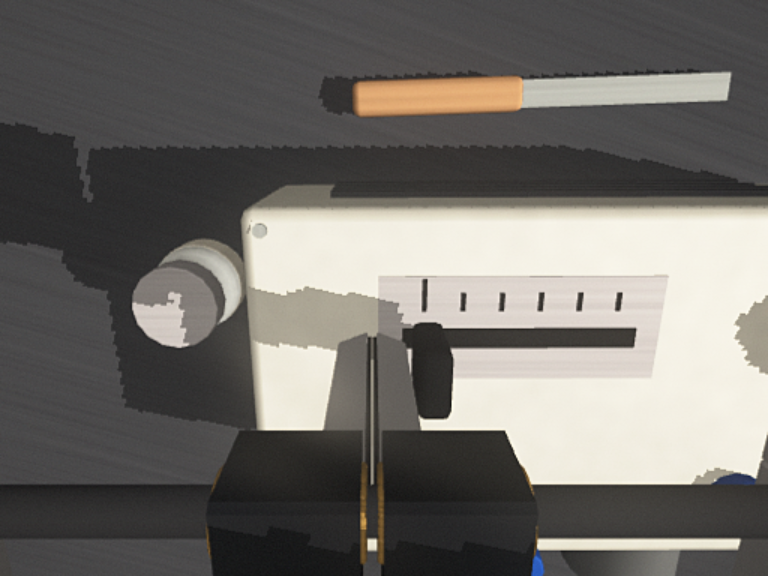

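Request:
send_rows(
  moves="1 0.001 0 0 0;1 0.001 0 0 0;1 0.001 0 0 0;1 0.001 0 0 0;1 0.001 0 0 0;1 0.001 0 0 0;1 0.001 0 0 0;1 0 0 0 0;1 0 0 0 0;1 0 0 0 0",
)

```text
time: 7.0
tool_pos: [0.5352, -0.0277, 0.1385]
ee_rot: [-1.571, 0.002, 1.881]
wrist_force: [2.0, -5.1, -1.7]
width: 0.0003
```

```bash
python3 -c "
from h import *
look('w5')"
```

```text
t 7.0 loc [-0.0313 -0.0827] z 0.1385 yaw 1.8811 F loc [ 0.3 -5.5] -1.7
```

View pics/w5.png

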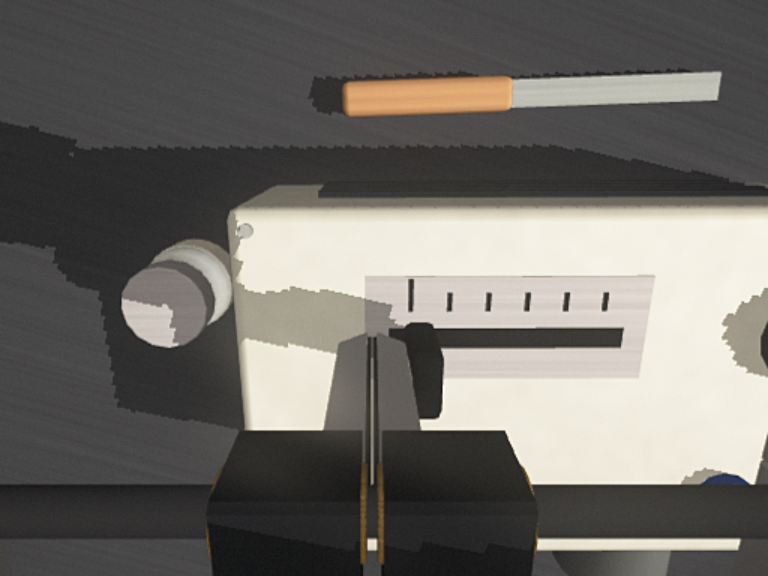

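Request:
send_rows(
  moves="1 0.001 0 0 0;1 0.001 0 0 0;1 0.001 0 0 0;1 0.001 0 0 0;1 0.001 0 0 0;1 0 0 0 0;1 0 0 0 0;1 0 0 0 0;1 0 0 0 0;1 0 0 0 0",
)

```text
time: 7.88
tool_pos: [0.5332, -0.0215, 0.1385]
ee_rot: [-1.571, -0.001, 1.882]
wrist_force: [0.1, -0.6, 0.4]
width: 0.0003
```

```bash
python3 -c "
from h import *
look('w6')"
```

```text
t 7.8833 loc [-0.0312 -0.0762] z 0.1385 yaw 1.8821 F loc [-0.1 -0.6] 0.4
```

View pics/w6.png

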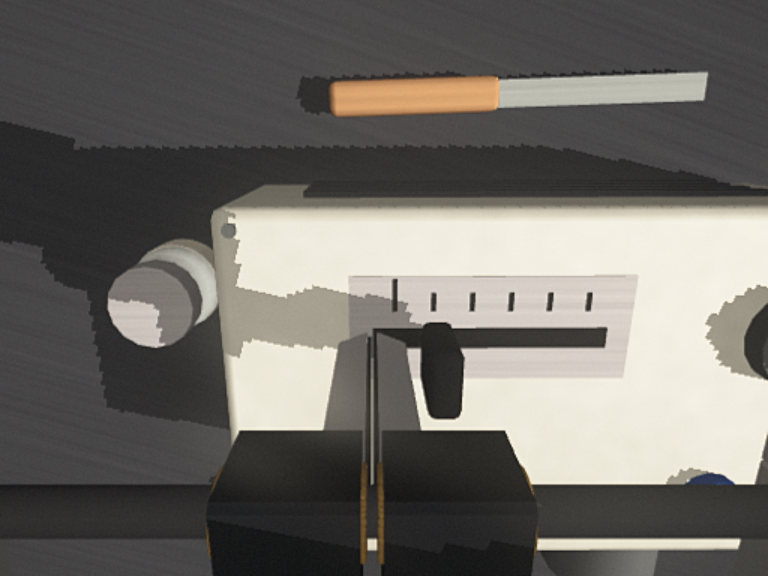

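First click: the force fell to about zero and the lever sits at the first short tick (433 px). I'll repeat with a 16 mm advance.

Request:
send_rows(
  moves="1 0.002 0 0 0;1 0.002 0 0 0;1 0.002 0 0 0;1 0.002 0 0 0;1 0.002 0 0 0;1 0.002 0 0 0;1 0.002 0 0 0;1 0.001 0 0 0;1 0.001 0 0 0;1 0 0 0 0",
)

```text
time: 8.77
tool_pos: [0.5285, -0.0069, 0.1385]
ee_rot: [-1.571, 0.0, 1.881]
wrist_force: [-0.9, 0.0, 0.1]
width: 0.0005
```

```bash
python3 -c "
from h import *
look('w7')"
```

```text
t 8.7667 loc [-0.0312 -0.0609] z 0.1385 yaw 1.8813 F loc [-0.8  0.3] 0.1
```

View pics/w7.png

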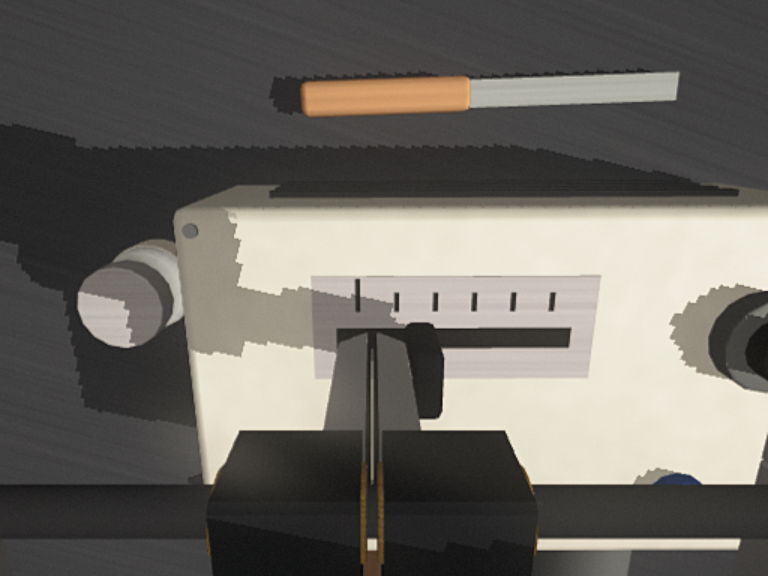

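Request:
send_rows(
  moves="1 0.001 0 0 0;1 0.001 0 0 0;1 0 0 0 0;1 0 0 0 0;1 0 0 0 0;1 0 0 0 0;1 0 0 0 0;1 0 0 0 0;1 0 0 0 0;1 0 0 0 0",
)

```text
time: 9.65
tool_pos: [0.5279, -0.0048, 0.1385]
ee_rot: [-1.571, -0.0, 1.882]
wrist_force: [-0.0, 0.5, -0.2]
width: 0.0004
```

```bash
python3 -c "
from h import *
look('w8')"
```

```text
t 9.65 loc [-0.0311 -0.0586] z 0.1385 yaw 1.8817 F loc [0.2 0.5] -0.2
```

View pics/w8.png

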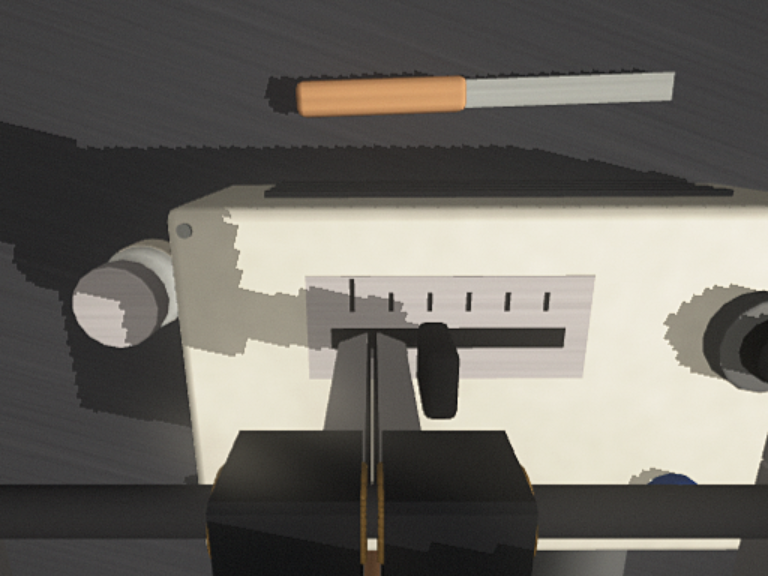

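The lever now sits at the second tick (430 px). I'll advance another 16 mm.

Request:
send_rows(
  moves="1 0.002 0 0 0;1 0.002 0 0 0;1 0.002 0 0 0;1 0.002 0 0 0;1 0.002 0 0 0;1 0.002 0 0 0;1 0.002 0 0 0;1 0.001 0 0 0;1 0.001 0 0 0;1 0 0 0 0",
)

```text
time: 10.53
tool_pos: [0.5227, 0.0112, 0.1384]
ee_rot: [-1.571, -0.002, 1.882]
wrist_force: [0.2, 0.3, -0.4]
width: 0.0008
```

```bash
python3 -c "
from h import *
look('w9')"
```

```text
t 10.5333 loc [-0.031  -0.0418] z 0.1384 yaw 1.8822 F loc [0.2 0.2] -0.4
```

View pics/w9.png

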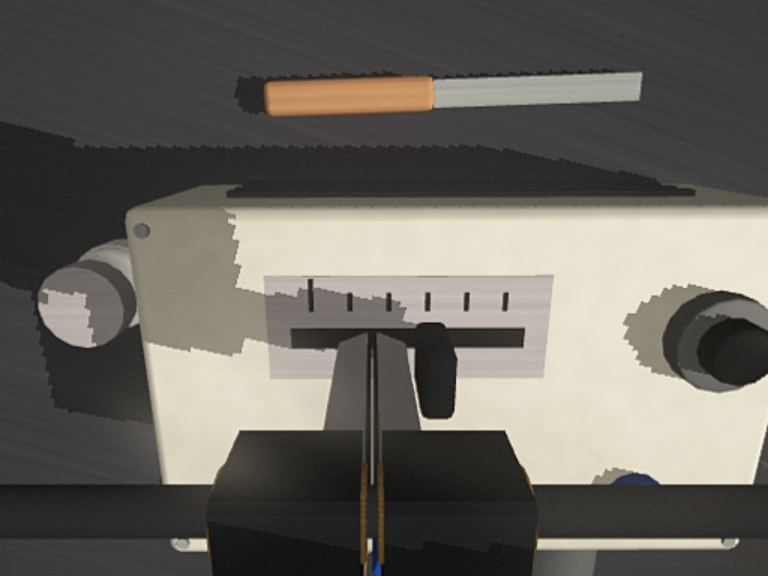

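The lever is at the third tick (428 px), so that's three clicks. I'll back off and lift.

Request:
send_rows(
  moves="1 -0.005 0 0 0;1 -0.005 0 0 0;1 0 -0.01 0 0;1 0 -0.01 0 0;1 0 -0.01 0 0;1 0 -0.01 0 0;1 0 -0.01 0 0;1 0 -0.01 0 0;1 0 -0.005 0 0;1 0 0 0 0",
)

```text
time: 11.42
tool_pos: [0.5269, 0.0009, 0.2056]
ee_rot: [-1.574, 0.001, 1.882]
wrist_force: [0.1, 0.1, 1.0]
width: 0.0004
```

Request:
send_rows(
  moves="1 0.02 0 0 0;1 0.02 0 0 0;1 0.02 0 0 0;1 0.02 0 0 0;1 0.02 0 0 0;1 0.015 0 0 0;1 0 0 0 0;1 0 0 0 0;1 0 0 0 0;1 0 0 0 0",
)

```text
time: 12.25
tool_pos: [0.491, 0.1095, 0.2033]
ee_rot: [-1.57, 0.0, 1.881]
wrist_force: [-0.0, -0.9, 0.2]
width: 0.0003
```

```bash
python3 -c "
from h import *
look('w10')"
```

```text
t 12.25 loc [-0.0305  0.0615] z 0.2033 yaw 1.8806 F loc [-0.3 -0.8] 0.2
```

View pics/w10.png

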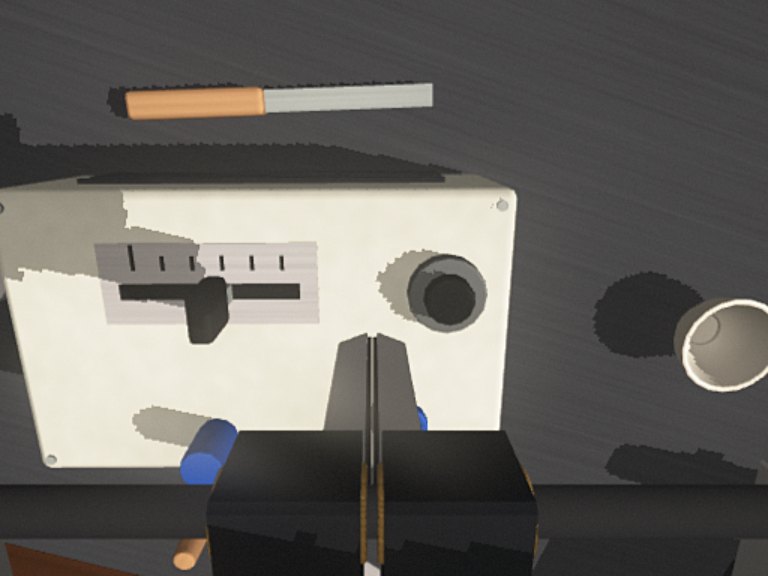

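Run:
```python
import cv2,numpy as np
from h import ray_z,loc,proj,least_squares
a=[]
for n,(x,y) in {'w1':(260,215),'w9':(430,180),'w10':(260,160)}.items():
    i=np.load(n+'.npz')['image'][:,:,::-1]; a.append(cv2.resize(i[y:y+80,x:x+80],(260,260),interpolation=3))
cv2.imwrite('pics/b.png',np.hstack(a))
```

```text
(no output)
```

View pics/b.png

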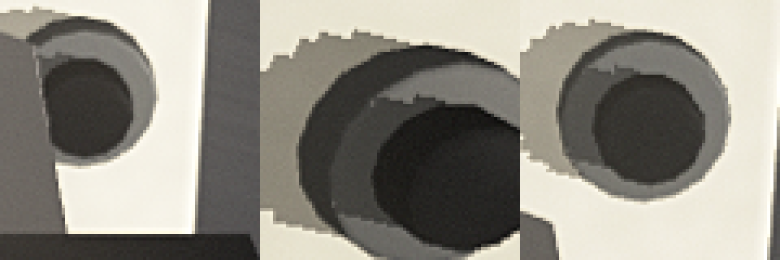

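Run:
```python
from h import *
L=[('w1',(285.8,248)),('w9',(487.2,234.5)),('w10',(300,199.4))]
D={k:dict(np.load(k+'.npz')) for k,_ in L}
r=least_squares(lambda X:np.concatenate([proj(D[k],X)-np.array(q) for k,q in L]),[.47,.15,.11])
print(r.x,loc(r.x),r.fun.round(1))
for (k,q),d in zip(L,[99/3.25,145/3.25,109/3.25]):
    s=D[k];f=s['mtx'][0,0];print(k,'depth by size',f*.026/d,'at .11',(s['R']@np.r_[r.x[:2],.11]+s['t'])[2], [loc(ray_z(s,q,z)) for z in(.105,.11,.115)])
```

```text
[0.47901203 0.14813621 0.11327127] [-0.0299  0.1019] [ 0.  -0.3  0.1 -0.2 -0.1  0.4]
w1 depth by size 0.2884603546244336 at .11 0.3035281608967929 [array([-0.0254,  0.1029]), array([-0.028 ,  0.1023]), array([-0.0305,  0.1017])]
w9 depth by size 0.19694879384702707 at .11 0.2064891052562431 [array([-0.026 ,  0.1083]), array([-0.0283,  0.1044]), array([-0.0306,  0.1006])]
w10 depth by size 0.2619961019065956 at .11 0.2682721744862548 [array([-0.0274,  0.1033]), array([-0.0291,  0.1025]), array([-0.0308,  0.1017])]
```

Request:
send_rows(
  moves="1 0.0135 0 0 0;1 0.0135 0 0 0;1 0.0135 0 0 0;1 0 0.012 0 0;1 0 0.012 0 0;1 0 0.012 0 0;1 0 0.012 0 0;1 0 0.012 0 0;1 0 0.004 0 0;1 0 0 0 0",
)

```text
time: 13.13
tool_pos: [0.4777, 0.1481, 0.1381]
ee_rot: [-1.568, 0.0, 1.881]
wrist_force: [-2.7, -1.3, 3.4]
width: 0.0005
```

```bash
python3 -c "
from h import *
look('w11')"
```

```text
t 13.1333 loc [-0.0311  0.1023] z 0.1381 yaw 1.881 F loc [-2.9 -0.4] 3.4
```

View pics/w11.png

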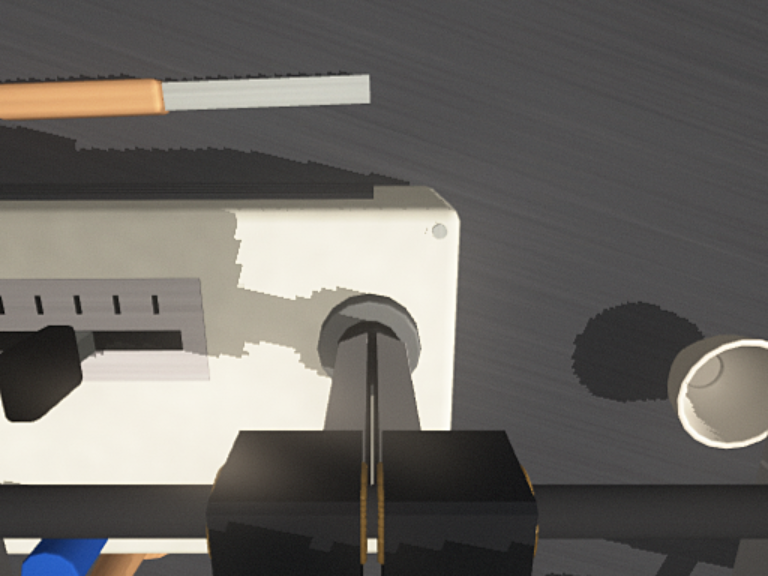

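Request:
send_rows(
  moves="1 0 0.001 0 0;1 0 0.001 0 0;1 0 0.001 0 0;1 0 0 0 0;1 0 0 0 0;1 0 0 0 0;1 0 0 0 0;1 0 0 0 0;1 0 0 0 0;1 0 0 0 0",
)

```text
time: 14.02
tool_pos: [0.4787, 0.1488, 0.1366]
ee_rot: [-1.571, 0.0, 1.882]
wrist_force: [-0.8, -1.2, 3.6]
width: 0.0008
```

Request:
send_rows(
  moves="1 0 0.001 0 0;1 0 0.001 0 0;1 0 0.001 0 0;1 0 0 0 0;1 0 0 0 0;1 0 0 0 0;1 0 0 0 0;1 0 0 0 0;1 0 0 0 0;1 0 0 0 0",
)

```text
time: 14.85
tool_pos: [0.4787, 0.1488, 0.1352]
ee_rot: [-1.572, 0.001, 1.882]
wrist_force: [-3.2, -2.9, 10.4]
width: 0.0005
```

Request:
send_rows(
  moves="1 0 0.001 0 0;1 0 0.001 0 0;1 0 0.001 0 0;1 0 0.001 0 0;1 0 0 0 0;1 0 0 0 0;1 0 0 0 0;1 0 0 0 0;1 0 0 0 0;1 0 0 0 0",
)

```text
time: 15.68
tool_pos: [0.4789, 0.1489, 0.1349]
ee_rot: [-1.574, 0.001, 1.882]
wrist_force: [-8.9, -5.1, 24.2]
width: 0.0001
```

```bash
python3 -c "
from h import *
s=look('w12');print(robot.tip_reach)
i=s['image'][:,:,::-1];cv2.imwrite('pics/c.png',cv2.resize(i[185:265,200:290],None,fx=6,fy=6,interpolation=3))
s=imaging.snapshot('scene')
cv2.imwrite('pics/c2.png',cv2.resize(s['image'][130:250,230:390,::-1],None,fx=4,fy=4,interpolation=3))"
```

```text
t 15.6833 loc [-0.0298  0.1027] z 0.1349 yaw 1.8818 F loc [-10.   -2.1] 24.2
0.019
```

View pics/c.png

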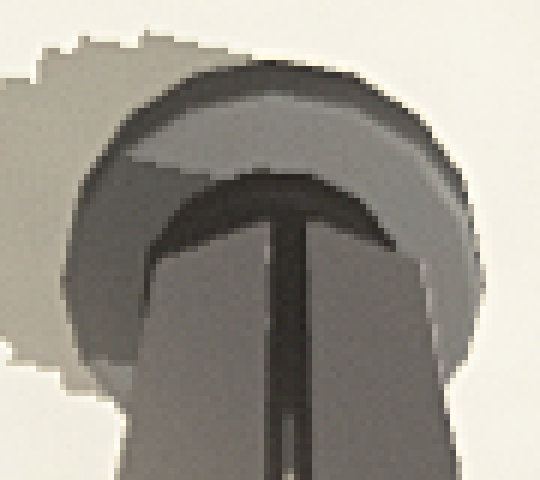

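View pics/c2.png

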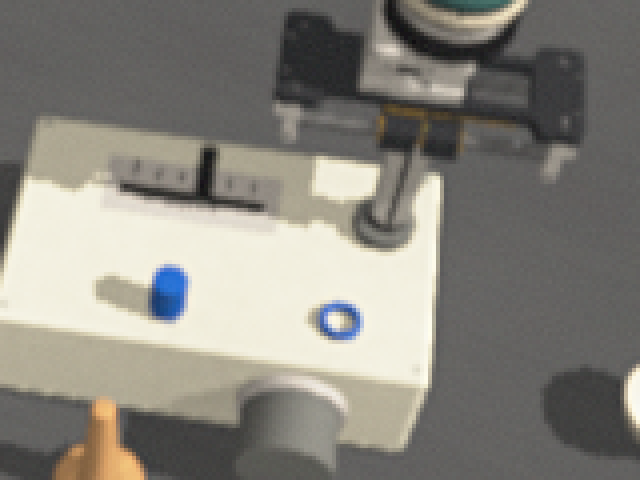

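Run:
```python
import cv2,numpy as np
a=[]
for n,(x,y,w) in {'w10':(270,165,60),'w11':(210,190,70),'w12':(210,190,70)}.items():
    i=np.load(n+'.npz')['image'][:,:,::-1][y:y+w,x:x+w].astype(float)
    i=np.clip(i*3.0,0,255).astype(np.uint8); a.append(cv2.resize(i,(265,265),interpolation=0))
cv2.imwrite('pics/d.png',np.hstack(a))
from h import *
s=dict(np.load('w12.npz'))
B=c0-.030*ex+.1015*ey
th=np.linspace(0,2*np.pi,181)
def circ(r,z): 
    return np.array([proj(s,[B[0]+r*np.cos(t),B[1]+r*np.sin(t),z]) for t in th])
for r in (.019,.020,.021,.022,.023):
    for z in(.1,.104,.108,.112):
        q=circ(r,z);print(r,z,'minrow',q[:,1].min().round(1),'cols',q[:,0].min().round(1),q[:,0].max().round(1))
for z in (.108,.112,.116): 
    q=circ(.013,z);print('btn',z,q[:,1].min().round(1),q[:,0].min().round(1),q[:,0].max().round(1))
```

```text
0.019 0.1 minrow 198.2 cols 216.4 277.0
0.019 0.104 minrow 200.3 cols 215.8 277.5
0.019 0.108 minrow 202.6 cols 215.2 278.0
0.019 0.112 minrow 204.8 cols 214.6 278.6
0.02 0.1 minrow 196.7 cols 214.8 278.5
0.02 0.104 minrow 198.8 cols 214.2 279.1
0.02 0.108 minrow 200.9 cols 213.6 279.7
0.02 0.112 minrow 203.2 cols 212.9 280.3
0.021 0.1 minrow 195.1 cols 213.2 280.1
0.021 0.104 minrow 197.2 cols 212.6 280.7
0.021 0.108 minrow 199.3 cols 211.9 281.4
0.021 0.112 minrow 201.6 cols 211.2 282.0
0.022 0.1 minrow 193.5 cols 211.6 281.7
0.022 0.104 minrow 195.6 cols 210.9 282.4
0.022 0.108 minrow 197.7 cols 210.2 283.0
0.022 0.112 minrow 199.9 cols 209.5 283.7
0.023 0.1 minrow 192.0 cols 210.0 283.3
0.023 0.104 minrow 194.0 cols 209.3 284.0
0.023 0.108 minrow 196.1 cols 208.6 284.7
0.023 0.112 minrow 198.3 cols 207.8 285.4
btn 0.108 212.1 225.1 268.1
btn 0.112 214.6 224.7 268.5
btn 0.116 217.1 224.3 268.9
```

View pics/d.png

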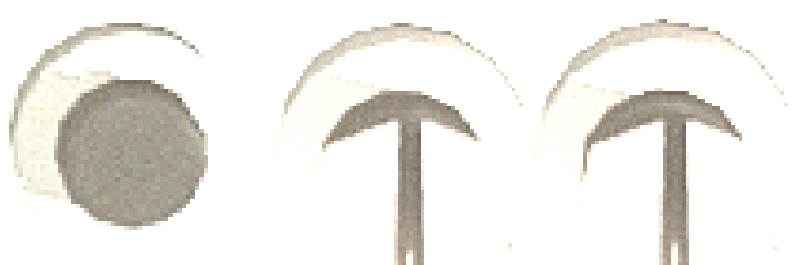

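The collar top comes out at about 0.110, and the hard stop is at fingertip z 0.116, so it should be the button's own stop rather than the collar. I'll release in steps and check the travel from the forces.

Request:
send_rows(
  moves="1 0 -0.002 0 0;1 0 -0.002 0 0;1 0 -0.002 0 0;1 0 -0.001 0 0;1 0 0 0 0;1 0 0 0 0;1 0 0 0 0;1 0 0 0 0;1 0 0 0 0;1 0 0 0 0",
)

```text
time: 16.62
tool_pos: [0.4787, 0.1489, 0.1364]
ee_rot: [-1.571, 0.0, 1.882]
wrist_force: [-0.5, -2.9, 3.6]
width: 0.0005
```

Request:
send_rows(
  moves="1 0 -0.001 0 0;1 0 -0.001 0 0;1 0 0 0 0;1 0 0 0 0;1 0 0 0 0;1 0 0 0 0;1 0 0 0 0;1 0 0 0 0;1 0 0 0 0;1 0 0 0 0",
)

```text
time: 17.45
tool_pos: [0.4785, 0.1492, 0.1385]
ee_rot: [-1.571, -0.001, 1.882]
wrist_force: [1.4, -0.8, 3.7]
width: 0.0003
```

Request:
send_rows(
  moves="1 0 -0.001 0 0;1 0 -0.001 0 0;1 0 0 0 0;1 0 0 0 0;1 0 0 0 0;1 0 0 0 0;1 0 0 0 0;1 0 0 0 0;1 0 0 0 0;1 0 0 0 0",
)

```text
time: 18.28
tool_pos: [0.4783, 0.1492, 0.1404]
ee_rot: [-1.571, -0.001, 1.882]
wrist_force: [0.6, 1.9, 2.3]
width: 0.0004
```

At 5.5 mm above the stop there is still spring force (2.3 N), so the full 6 mm travel was used. I'll lift clear.

Request:
send_rows(
  moves="1 0 -0.003 0 0;1 0 -0.005 0 0;1 0 -0.01 0 0;1 0 -0.01 0 0;1 0 -0.01 0 0;1 0 -0.015 0 0;1 0 -0.015 0 0;1 -0.01 -0.01 0.02 0;1 0 -0.005 0.02 0;1 0 0 0 0",
)

```text
time: 19.12
tool_pos: [0.4425, 0.1266, 0.2268]
ee_rot: [-1.575, 0.001, 1.881]
wrist_force: [0.1, 1.1, 0.5]
width: 0.0007
```

Request:
send_rows(
  moves="1 0 0 0.02 0;1 0 0 0.02 0;1 0 0 0.02 0;1 0 0 0.01 0;1 0 0 0 0;1 0 0 0 0;1 0 0 0 0;1 0 0 0 0;1 0 0 0 0;1 0 0 0 0",
)

```text
time: 19.95
tool_pos: [0.3772, 0.1059, 0.2232]
ee_rot: [-1.57, -0.0, 1.882]
wrist_force: [1.0, -0.2, -0.2]
width: 0.0003
```

```bash
python3 -c "
from h import *
look('w13')
s=imaging.snapshot('scene')
cv2.imwrite('pics/e.png',cv2.resize(s['image'][110:290,170:430,::-1],None,fx=3,fy=3,interpolation=3))
s=imaging.snapshot('top')
cv2.imwrite('pics/f.png',cv2.resize(s['image'][140:290,150:330,::-1],None,fx=4,fy=4,interpolation=3))"
```

```text
t 19.95 loc [-0.1398  0.0935] z 0.2232 yaw 1.8818 F loc [ 0.9 -0.5] -0.2
```

View pics/w13.png

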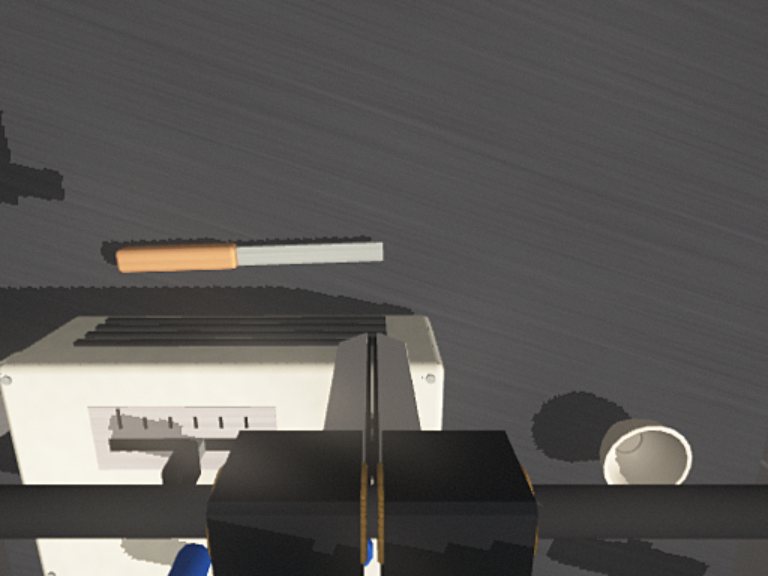

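View pics/e.png

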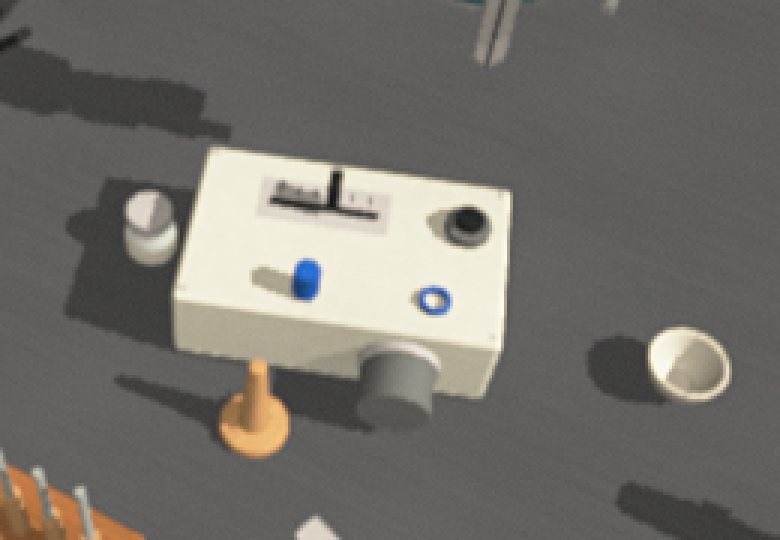

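View pics/f.png

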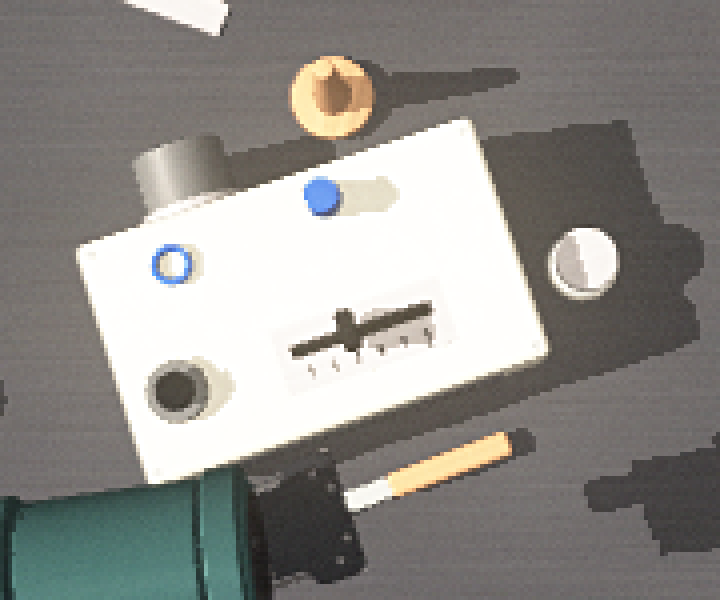

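The lever is at the third tick with two ticks left beyond it, the button is up, and all the loose things are where they were. I'll hand in.

```bash
python3 -c "
from h import *
print(order.close_job())"
```

```text
the job is handed in; nothing more can be done
None
```

The damper lever is at the third click, the start button has been pressed fully down and let go, and the job is handed in. It took about 20 s of the 42 s allowed.

- **Damper:** I pushed with the back of the closed fingers, one click at a time, with a wrist picture after each. At the second click the lever first stopped short of snapping, so I nudged it 2 mm further. The final pictures from all three cameras show it at the third tick, with two ticks left beyond it.
- **Start button:** I pressed until it met a hard stop, reaching 24 N with almost no further movement. On letting go there was still 2.3 N of spring force 5.5 mm above that stop, which fits the full 6 mm travel. The stop is about 5 mm above where I measured the collar's top, so the fingers were not resting on the collar.
- **Loose things:** The wax ring, wax tube, jar, ring cone, file and pot look unmoved in the final pictures. I did not check the pliers again, but the arm did not go near them. At hand-in the arm was clear of everything.
- **Disagreement:** My first estimate of the button's height from the pictures was 113 mm, but contact put its top at about 122 mm. The button's black side wall had probably biased that first estimate low. I relied on the forces and travel instead.

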